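Open the glass-polishing drum by feel

ROBOT

A 6-joint arm with a two-finger parallel gripper is mounted at the origin on the work surface. World frame = base frame: x ahead of the robot, y to its left, z up, the work surface at z = 0. Lengths are in m, angles in rad, forces in N, time in s.
With the tool pointing down it reaches from about 0.275 to 0.85 m from the base axis. Payload 5.2 kg.
Tool frame: the origin (TCP) lies on the mounting face of the last link; the fingertips stand 173 mm ahead of it and the grasp point (between the pads) lies 155 mm ahead of it; z points along the fingers, y is the direction in which the jaws open and shut (so a half turn about z gives the same grasp; the last joint's range is limited). The gripper opens to 85 mm and grips with 20 to 120 N. Pads are 22 mm wide; open, the fingers measure 114 mm over their backs; the gripper's body (76 mm by 85 mm) begins 54 mm behind the grasp point. The pads swing forward as they close: fully open they stand 13 mm farther back than shut.
Start: joints at [-0.203, 0.259, 1.535, -0, 1.348, -0.203], TCP at [0.55, 0, 0.405] pointing down, gripper open.
Joint ranges: [-3.14, 3.14], [-0.91, 2.08], [0.19, 2.58], [-1.22, 4.36], [0.22, 2.71], [-3.12, 3.12]. Speed limits (rad/s): [2.57, 2.57, 3.14, 3.14, 3.14, 3.14].

INTERFACE

Orientations are given as a 3x3 rotation matrix whose columns are the frame's x, y, z axes.
In Python, from station import status, grab_frame, job gives the robot as it stands. The module is installed in compiled form; this text tells all that it offers.
- The arm moves only by the shell command python3 -m pendant 'ROWS' [FORCE]. ROWS is a JSON object of lists of equal length, an entry for each row: "jaw": the opening, from -1 (shut) to 1 (fully open); "travel": the shift along the tool's x, y, z in cm, a list of three; "roll": the turn about the tool's z in degrees. In form: {"jaw": [jaw, ...], "travel": [[x, y, z], ...], "roll": [roll, ...]}. A call has 1 to 8 rows; each row is the pose to reach, as a shift and turn from the pose commanded when the call began, along the tool's axes at that moment; what a row does not reach only later rows make up. A row lasts 1/10 s, in which the tool goes at most 50 mm and 8.59 degrees, less where a joint would pass 70% of its speed; a pose out of reach is approached as far as the arm can. A call with a gripper value outside its range is refused whole. The fingers move at their own pace and stop on an object; FORCE is the grip in N (left out, the last holds). Time passes only in rows, so rows that repeat a pose let the fingers close. It gives the time, the measured TCP pose, the force and the opening at its end, in the units of the state.
- status.get_state(): the state, without advancing time (a new reading comes with each control period).
- grab_frame(name): name is "scene" or "side" or "wrist"; returns a dict with "color" (400x640x3 uint8, red, green, blue), "fovy" (degrees; the focal length in pixels is half the picture's height over the tangent of half this angle, whatever the lens; pixels are square), "cx", "cy" (the principal point, pixels), "world_to_cam" (4x4, takes a point from world to camera coordinates). Camera axes: x right, y up, looking along -z (the intrinsics and any distortion apply to the point x, -y, -z); pixel columns grow to the right and rows downward; lengths in m; the calibration is good to about 2 mm. A picture is of the moment at which its call begins. There is no depth.
- job.sign_off(): hands the job in, once; it reports no verdict.
The state is a dict: "t": time; "joints": joint angles; "joint_vel": joint speeds; "joint_torque": joint torques, N m; "tcp_pos": TCP position; "tcp_rot": TCP orientation; "contact_force": force on the tool from outside, world axes, zero at the start; "wrist_torque": the same for the moment, N m; "grip_width": finger opening in m.
Only numpy, scipy, OpenCV 4.12 (cv2) and the standard library are available. Lean on these libraries where they do the work, as an engineer would, in place of code of your own. Each camera call takes 0.05 s, during which the arm holds its last target. There are 200 camera calls.

TASK

Open the glass-polishing drum: turn its lid slowly by the black knob until you feel the hidden slots (the turning gets easy and the spring lifts the lid against your hand), lift the lid out there without forcing it against its catch, and set it down flat, knob up, in the middle of the cork pad. Do not let the lid drop, leave it released, and leave the other things on the bench alone.

Things in the scene. Friction and masses are not known exactly. Their poses are not given: they have to be found in the camera images.
- lid: round aluminium bayonet lid, 0.24 to 0.36 kg, in the drum's mouth at the start. Origin: centre of the underside of its plug, z up. Plug 82 mm across, z 0 to 14 mm (3 mm of play all round in the mouth); three lugs under the edge; flange 122 mm across, z 14 to 20 mm; black bar knob on top. Can be pressed down 2 mm
- lid_knob (a point): point on the lid's axis in the middle of the black upright bar knob, 45 mm above the lid's origin; axes as the lid's. The bar is 60 mm long along x, 16 mm thick along y, and stands 20 to 62 mm above the lid's origin
- lid_lug (a point): outer end of one lug, 50 mm from the lid's axis along the lid's x. The three lugs, 120 degrees apart, are 13 mm wide and 6 mm high (0 to 6 mm above the lid's origin). A spring plate inside pushes the lid up with about 12.5 N and holds the lugs against the underside of the drum's lip, so the lid rubs as it turns
- drum: black rubber polishing drum, upright and fixed on the bench, 128 mm across (foot 140 mm), 90 mm high. Origin: centre of its underside. At the start the lid's origin is 78 mm above it. The drum's yaw says nothing of where the hidden slots are
- drum_rim (a point): centre of the drum's mouth, 90 mm above the bench. A 6 mm thick lip runs round the mouth, 88 mm across inside, with three slots 120 degrees apart, 20 mm wide, hidden under the lid's flange, at another angle each time: the lugs meet them after the lid is turned 0.4 to 1.1 rad (23 to 63 degrees) CLOCKWISE seen from above from its start, over about 0.1 rad
- slot_feel (a point): same point as drum_rim. Turned under a light upward pull of 3 to 6 N (a still hand carries the spring and feels no rub), the lid rubs with 0.05 to 0.4 N m. At the slots this torque drops away and the spring lifts the hand with about 9 N; let go, the lid pops up 5 mm. It lifts out freely there; elsewhere the lip holds it, and pulling with over 20 N is forcing it
- pad: square cork pad, 150 x 150 x 6 mm, fixed on the bench. Origin: centre of its underside on the bench; its top is at 6 mm
- jar: bystander: glass jar with a steel cap, 60 mm across, 85 mm high; origin centre of its underside
- brush: bystander: flat brush with a wooden handle, about 190 mm long and 35 mm wide, lying on the bench; origin at its underside
- roundel: bystander: flat amber glass disc, 40 mm across, 6 mm thick; origin centre of its underside
Not all that is in view belongs to the job. What is meant by the lid is not green, and is the larger of those in its own colour.

How it is judged:
By the outcome, as a careful person would: the job done as asked, in the order asked, and still so for the second after the job is handed in, with the robot touching nothing.
It also fails if it takes over 72 s, if anything falls off the work surface, if the arm or the gripper's body presses on something with over 40 N, if the wrist force passes 120 N, or if a joint passes its speed limit or range.

## Working session

There is one attempt and no reset: what is moved stays moved. The work goes in short steps, Python scripts to look and compute and a shell command to move; the robot and the scene stay as the last step left them, time stands still between calls to the robot, and variables do not carry over. Pictures are saved under pics/ and viewed, about 8 in all and at most 12, crops included, and the job is handed in when it is done.

```bash
mkdir -p pics
cat > h.py <<'E'
import numpy as np, cv2, json
from station import status, grab_frame, job
def grab(n, fn=None):
    f=grab_frame(n)
    if fn: cv2.imwrite('pics/'+fn, f['color'][:,:,::-1])
    return f
def K(f):
    F=200/np.tan(np.radians(f['fovy'])/2); return F
def ray(f,u,v):
    F=K(f); M=np.array(f['world_to_cam']); R=M[:3,:3]; c=-R.T@M[:3,3]
    d=R.T@np.array([(u-f['cx'])/F,-(v-f['cy'])/F,-1.]); return c,d
def onz(f,u,v,z):
    c,d=ray(f,u,v); return c+d*(z-c[2])/d[2]
def proj(f,p):
    F=K(f); M=np.array(f['world_to_cam']); q=M[:3,:3]@np.array(p)+M[:3,3]
    return f['cx']+F*q[0]/-q[2], f['cy']-F*q[1]/-q[2]
E
python3 - <<'E'
from h import *
for n in ['scene','side','wrist']:
    f=grab(n,n+'0.png'); print(n,[k for k in f],f['fovy'],f['cx'],f['cy']); print(np.round(f['world_to_cam'],3).tolist())
    if n!='x':
        im=f['color'][:,:,::-1]
s=status.get_state(); print({k:np.round(v,4).tolist() for k,v in s.items()})
a=cv2.imread('pics/scene0.png');b=cv2.imread('pics/wrist0.png');c=cv2.imread('pics/side0.png')
E
```

```text
scene ['color', 'fovy', 'cx', 'cy', 'world_to_cam'] 52.08687309831301 321.5909170445037 195.98340783753463
[[0.211, 0.977, 0.008, -0.179], [-0.853, 0.18, 0.491, 0.416], [0.478, -0.11, 0.871, -1.17], [0.0, 0.0, 0.0, 1.0]]
side ['color', 'fovy', 'cx', 'cy', 'world_to_cam'] 48.49125214923105 321.9973955875864 200.78636968437723
[[0.942, -0.336, 0.013, -0.499], [0.255, 0.738, 0.624, -0.235], [-0.22, -0.585, 0.781, -0.785], [0.0, 0.0, 0.0, 1.0]]
wrist ['color', 'fovy', 'cx', 'cy', 'world_to_cam'] 63.134445840508405 318.04343725059744 204.78767066958622
[[1.0, -0.0, -0.002, -0.548], [-0.0, 0.951, -0.309, 0.039], [0.002, 0.309, 0.951, -0.379], [0.0, 0.0, 0.0, 1.0]]
{'t': 0.15, 'joints': [-0.2028, 0.2592, 1.5358, 0.0, 1.348, -0.2028], 'joint_vel': [-0.0015, -0.0009, -0.005, -0.0003, 0.0007, 0.0011], 'joint_torque': [0.0023, -44.6383, -29.0821, -0.0002, 0.0082, 0.0], 'tcp_pos': [0.5498, 0.0001, 0.4041], 'tcp_rot': [[-0.0, 1.0, -0.0014], [1.0, 0.0, 0.0003], [0.0003, -0.0014, -1.0]], 'contact_force': [-0.8792, 0.1217, 0.2057], 'wrist_torque': [-0.0034, -0.0169, -0.0557], 'grip_width': 0.0854}
```

View pics/scene0.png

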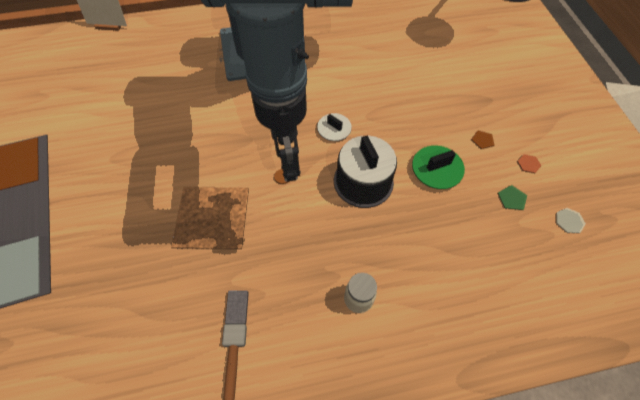

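View pics/side0.png

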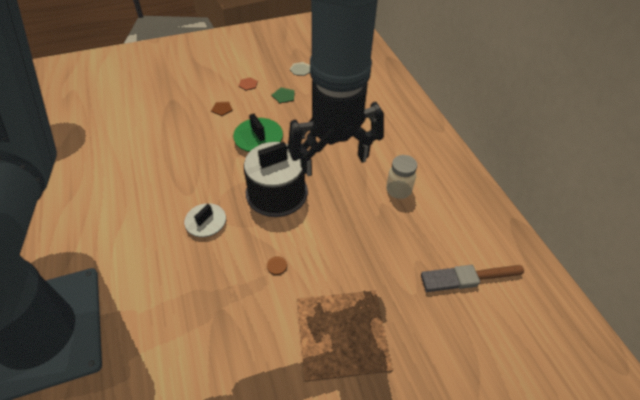

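The scene view shows the white lid on the drum at about (367,160), with its knob. The small white and green lids are decoys. The pad has its corners at about (180,187), (249,188), (243,249) and (172,247). The side view shows the lid at (274,165) and the pad at about (344,335).

Run:
```python
from h import *
for n,box in [('scene',(330,130,405,190)),('side',(235,140,315,190))]:
    f=grab(n); im=f['color'].astype(int); x0,y0,x1,y1=box
    sub=im[y0:y1,x0:x1]; m=((sub.min(2)>120)&(sub.max(2)-sub.min(2)<45)).astype(np.uint8)
    cs,_=cv2.findContours(m,cv2.RETR_EXTERNAL,cv2.CHAIN_APPROX_NONE); c=max(cs,key=cv2.contourArea)
    h=cv2.convexHull(c)[:,0]+[x0,y0]
    P=np.array([onz(f,u,v,.098)[:2] for u,v in h]); (cc,r)=cv2.minEnclosingCircle(P.astype(np.float32))
    A=np.c_[2*P,np.ones(len(P))]; s=np.linalg.lstsq(A,(P**2).sum(1),rcond=None)[0]
    print(n,'enc',cc,r,'lsq',s[:2],np.sqrt(s[2]+s[0]**2+s[1]**2))
    d=(sub.max(2)<50).astype(np.uint8)
    cs,_=cv2.findContours(d,cv2.RETR_EXTERNAL,cv2.CHAIN_APPROX_NONE)
    for q in cs:
        if cv2.contourArea(q)>60: print(' dark',cv2.boundingRect(q),cv2.contourArea(q))
    pc=[(180,187),(249,188),(243,249),(172,247)] if n=='scene' else [(298,297),(384,292),(391,373),(303,381)]
    Q=np.array([onz(f,u,v,.006)[:2] for u,v in pc]); print(' pad',Q.round(3).tolist(),Q.mean(0),np.linalg.norm(Q-np.roll(Q,1,0),axis=1))
    cv2.imwrite(f'pics/{n}crop.png',cv2.resize(im[y0-5:y1+15,x0-5:x1+5].astype(np.uint8)[:,:,::-1],None,fx=5,fy=5,interpolation=cv2.INTER_CUBIC))
a=cv2.imread('pics/scenecrop.png');b=cv2.imread('pics/sidecrop.png');h=min(a.shape[0],b.shape[0])
c=np.hstack([a[:h],b[:h]]);print(c.shape); cv2.imwrite('pics/crops.png',cv2.resize(c,(800,int(h*800/c.shape[1]))))
```

```text
scene enc (0.48754727840423584, 0.1764085739850998) 0.06023598089814186 lsq [0.48755951 0.17685454] 0.05955921488676796
 dark (6, 31, 57, 29) 496.0
 dark (30, 7, 18, 31) 284.0
 pad [[0.417, -0.239], [0.452, -0.085], [0.598, -0.116], [0.563, -0.262]] [ 0.50746886 -0.17556417] [0.14776645 0.15825409 0.14966991 0.15054646]
side enc (0.48462337255477905, 0.17600755393505096) 0.060285549610853195 lsq [0.4841498  0.17602184] 0.05932494568090901
 dark (11, 0, 69, 50) 1203.0
 pad [[0.452, -0.086], [0.608, -0.13], [0.557, -0.27], [0.414, -0.234]] [ 0.50753671 -0.18001973] [0.15213518 0.16219476 0.14936868 0.14775017]
(350, 875, 3)
```

View pics/crops.png

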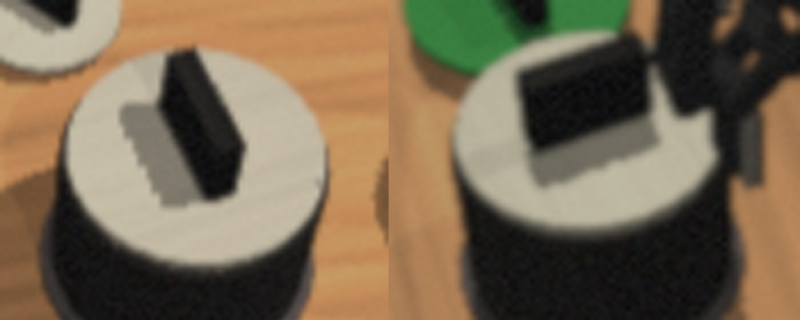

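Run:
```python
from h import *
for n,ps in [('scene',[(364,136.4),(374.9,157.8)]),('side',[(258.7,150.7),(285,143.3)])]:
    f=grab(n); A,B=[onz(f,u,v,.140)[:2] for u,v in ps]; print(A,B,(A+B)/2,np.linalg.norm(B-A),np.degrees(np.arctan2(*(B-A)[::-1])))
```

```text
[0.46041146 0.17241361] [0.51674876 0.17983262] [0.48858011 0.17612311] 0.056823697180374146 7.502064875483414
[0.45813618 0.17578359] [0.51333747 0.17902793] [0.48573682 0.17740576] 0.055296550277270574 3.3635741581917893
```

```bash
python3 -m pendant '{"jaw":[1,1,1,1,1,1,1,1],"travel":[[4,-1,0],[8,-3,0],[12,-4,0],[16,-6,0],[17.7,-6.3,0],[17.7,-6.3,1],[17.7,-6.3,2],[17.7,-6.3,4]],"roll":[-8,-16,-24,-32,-40,-48,-56,-64]}' 80
python3 -m pendant '{"jaw":[1,1,1,1,1],"travel":[[0,0,0],[0,0,0],[0,0,0],[0,0,0],[0,0,0]],"roll":[-8,-16,-24,-31,-31]}'
python3 - <<'E'
from h import *
f=grab('wrist','w1.png'); s=status.get_state(); print(np.round(s['tcp_pos'],4),np.round(s['tcp_rot'],3),s['joints'])
print(proj(f,[.487,.177,.14]),proj(f,[.487,.177,.098]))
E
```

```text
t: 1.15
tcp_pos: [0.4873, 0.1775, 0.3656]
tcp_rot: [[-0.902, 0.432, 0.003], [0.432, 0.902, 0.0], [-0.003, 0.002, -1.0]]
contact_force: [1.2, 0.4, 0.2]
grip_width: 0.0856
t: 1.65
tcp_pos: [0.487, 0.177, 0.3647]
tcp_rot: [[-0.996, -0.088, -0.0], [-0.088, 0.996, 0.0], [-0.0, 0.0, -1.0]]
contact_force: [-0.8, 0.4, 0.4]
grip_width: 0.0853
[0.487  0.177  0.3647] [[-0.996 -0.085  0.   ]
 [-0.085  0.996  0.   ]
 [-0.     0.    -1.   ]] [ 1.33181047e-01  2.32958150e-01  1.67090504e+00  7.21354966e-06
  1.23772334e+00 -1.52226283e+00]
(np.float64(316.908181084835), np.float64(230.81792225731576)) (np.float64(317.0742403809181), np.float64(209.53238763678792))
```

View pics/w1.png

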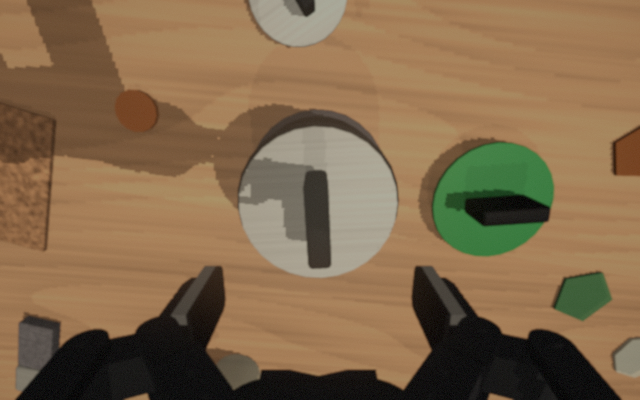

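Run:
```python
from h import *
f=grab('wrist'); im=f['color'].astype(int); x0,y0,x1,y1=220,100,420,290
sub=im[y0:y1,x0:x1]; m=((sub.min(2)>95)&(sub.max(2)-sub.min(2)<40)).astype(np.uint8)
cs,_=cv2.findContours(m,cv2.RETR_EXTERNAL,cv2.CHAIN_APPROX_NONE); c=max(cs,key=cv2.contourArea)
h=cv2.convexHull(c)[:,0]+[x0,y0]; P=np.array([onz(f,u,v,.098)[:2] for u,v in h])
print('enc',cv2.minEnclosingCircle(P.astype(np.float32)),'px',cv2.minEnclosingCircle(h.astype(np.float32)))
A=np.c_[2*P,np.ones(len(P))]; s=np.linalg.lstsq(A,(P**2).sum(1),rcond=None)[0]; print(s[:2],np.sqrt(s[2]+s[0]**2+s[1]**2))
d=(im[160:275,290:345].max(2)<70).astype(np.uint8)
cs,_=cv2.findContours(d,cv2.RETR_EXTERNAL,cv2.CHAIN_APPROX_NONE); c=max(cs,key=cv2.contourArea)[:,0]+[290,160]
rc=cv2.minAreaRect(c.astype(np.float32)); print(rc); 
for v in range(165,275,8):
    r=np.where(d[v-160])[0]; 
    if len(r): print(v,r[0]+290,r[-1]+290, onz(f,r[0]+290,v,.14)[:2].round(4),onz(f,r[-1]+290,v,.14)[:2].round(4))
```

```text
enc ((0.4850369691848755, 0.1772838830947876), 0.060325104743242264) px ((317.6730651855469, 202.12063598632812), 79.42182922363281)
[0.48501094 0.17729548] 0.059988646975695135
((316.7568359375, 218.60894775390625), (95.87542724609375, 22.76807403564453), 86.42366790771484)
173 307 324 [0.45   0.1679] [0.4491 0.1781]
181 305 325 [0.455  0.1671] [0.454  0.1792]
189 304 326 [0.4601 0.1668] [0.459  0.1802]
197 304 326 [0.4652 0.1672] [0.4641 0.1807]
205 305 327 [0.4703 0.1682] [0.4692 0.1818]
213 306 327 [0.4756 0.1692] [0.4744 0.1823]
221 306 328 [0.4809 0.1696] [0.4797 0.1834]
229 307 328 [0.4863 0.1706] [0.4852 0.1839]
237 307 328 [0.4918 0.171 ] [0.4907 0.1845]
245 308 329 [0.4974 0.1721] [0.4962 0.1856]
253 309 329 [0.503  0.1732] [0.5019 0.1862]
261 310 329 [0.5088 0.1743] [0.5077 0.1867]
```

```bash
python3 -m pendant '{"jaw":[1,1,1,1,1,1,1,1],"travel":[[0.2,0,2],[0.2,0,4],[0.2,0,6],[0.2,0,7.5],[0.2,0,8.3],[0.2,0,8.6],[0.2,0,8.6],[0.2,0,8.6]],"roll":[-1,-2,-2.5,-2.5,-2.5,-2.5,-2.5,-2.5]}' 70
python3 -m pendant '{"jaw":[0.4,0,-0.3,-0.5,-0.7,-1,-1,-1],"travel":[[0,0,0],[0,0,0],[0,0,0],[0,0,0],[0,0,0],[0,0,0],[0,0,0],[0,0,0]],"roll":[0,0,0,0,0,0,0,0]}' 70
python3 -c "
from h import *
s=status.get_state();print(s['contact_force'],s['wrist_torque'],s['grip_width'],s['tcp_rot'])"
```

```text
t: 2.55
tcp_pos: [0.4854, 0.1769, 0.2794]
tcp_rot: [[-0.992, -0.13, 0.001], [-0.13, 0.992, 0.0], [-0.001, 0.0, -1.0]]
contact_force: [0.2, -0.3, 0.2]
grip_width: 0.0861
t: 3.35
tcp_pos: [0.4851, 0.1767, 0.279]
tcp_rot: [[-0.991, -0.131, 0.0], [-0.131, 0.991, -0.0], [-0.0, -0.0, -1.0]]
contact_force: [-1.2, -3.9, 4.1]
grip_width: 0.0153
[-1.20650446 -3.94228659  4.14566229] [-0.34064365  0.16823743  0.04978852] 0.01533725667195969 [[-9.91439689e-01 -1.30565271e-01  2.29199023e-04]
 [-1.30565353e-01  9.91439629e-01 -3.86968552e-04]
 [-1.76712340e-04 -4.13581432e-04 -9.99999899e-01]]
```

```bash
cat > st.py <<'E'
from h import *
s=status.get_state();R=s['tcp_rot'];print('F',np.round(s['contact_force'],2),'T',np.round(s['wrist_torque'],3),'pos',np.round(s['tcp_pos'],4),'yaw %.2f'%np.degrees(np.arctan2(R[1][0],R[0][0])),'j6 %.3f'%s['joints'][5])
E
python3 -m pendant '{"jaw":[-1,-1,-1],"travel":[[0,0.1,-0.1],[0,0.1,-0.1],[0,0.1,-0.1]],"roll":[0,0,0]}' >/dev/null; python3 st.py
python3 -m pendant '{"jaw":[-1,-1,-1],"travel":[[0,0,-0.05],[0,0,-0.05],[0,0,-0.05]],"roll":[0,0,0]}' >/dev/null; python3 st.py
```

```text
F [ 1.04 -6.68 -1.67] T [-0.885 -0.254  0.008] pos [0.4851 0.177  0.279 ] yaw -172.49 j6 -1.566
F [ 1.86 -6.67 -5.91] T [-0.788 -0.434  0.093] pos [0.4851 0.177  0.2791] yaw -172.50 j6 -1.566
```

```bash
python3 -m pendant '{"jaw":[-1,-1,-1],"travel":[[0,-0.2,0],[0,-0.2,0],[0,-0.2,0]],"roll":[0,0,0]}' >/dev/null; python3 st.py
python3 -m pendant '{"jaw":[-1,-1,-1,-1,-1],"travel":[[0,0,0],[0,0,0],[0,0,0],[0,0,0],[0,0,0]],"roll":[1,2,3,4,5]}' >/dev/null; python3 st.py
```

```text
F [  4.     3.86 -12.03] T [ 0.641 -0.686  0.064] pos [0.4851 0.1763 0.2792] yaw -172.51 j6 -1.570
F [  3.06   4.15 -15.58] T [ 0.76  -0.69   0.802] pos [0.4848 0.1762 0.2792] yaw -177.50 j6 -1.483
```

```bash
python3 -m pendant '{"jaw":[-1,-1,-1,-1],"travel":[[0,0.07,0.07],[0,0.07,0.07],[0,0.07,0.07],[0,0.07,0.07]],"roll":[0,0,0,0]}' >/dev/null; python3 st.py
python3 -m pendant '{"jaw":[-1,-1,-1,-1,-1],"travel":[[0,0,0],[0,0,0],[0,0,0],[0,0,0],[0,0,0]],"roll":[1,2,3,4,5]}' >/dev/null; python3 st.py
```

```text
F [  1.87  -0.55 -12.35] T [ 0.163 -0.277  0.518] pos [0.4848 0.1763 0.2792] yaw -177.50 j6 -1.482
F [ -0.64  -0.02 -14.1 ] T [ 0.084 -0.09   0.732] pos [0.4847 0.1765 0.2792] yaw 177.43 j6 -1.393
```

```bash
python3 -m pendant '{"jaw":[-1,-1,-1,-1],"travel":[[0,0,0.1],[0,0,0.1],[0,0,0.1],[0,0,0.1]],"roll":[0,0,0,0]}' >/dev/null; python3 st.py
python3 -m pendant '{"jaw":[-1,-1,-1],"travel":[[0,0,0.03],[0,0,0.03],[0,0,0.03]],"roll":[1,2,3]}' >/dev/null; python3 st.py
```

```text
F [-5.7  -1.73 -2.49] T [-0.025  0.793  0.139] pos [0.4848 0.1765 0.2791] yaw 177.47 j6 -1.394
F [-4.98 -0.09  0.4 ] T [0.026 0.781 0.297] pos [0.4851 0.1767 0.2791] yaw 174.44 j6 -1.341
```

```bash
python3 -m pendant '{"jaw":[-1,-1,-1,-1],"travel":[[0.07,0,-0.04],[0.07,0,-0.04],[0.07,0,-0.04],[0.07,0,-0.04]],"roll":[1,2,3,4]}' >/dev/null; python3 st.py
python3 -m pendant '{"jaw":[-1,-1],"travel":[[0,0,0],[0,0,0]],"roll":[1,2]}' >/dev/null; python3 st.py
python3 -m pendant '{"jaw":[-1,-1],"travel":[[0,0,0],[0,0,0]],"roll":[1,2]}' >/dev/null; python3 st.py
```

```text
F [-0.53 -0.67 -1.15] T [0.252 0.178 0.355] pos [0.485  0.1768 0.2791] yaw 170.41 j6 -1.271
F [ 0.47 -0.17 -0.09] T [ 0.275 -0.03   0.334] pos [0.485  0.1767 0.2791] yaw 168.41 j6 -1.236
F [ 1.87  0.76 -0.45] T [ 0.362 -0.139  0.29 ] pos [0.4849 0.1767 0.2791] yaw 166.41 j6 -1.201
```

```bash
python3 -m pendant '{"jaw":[-1,-1,-1],"travel":[[0,-0.02,-0.04],[0,-0.02,-0.04],[0,-0.02,-0.04]],"roll":[0.5,1,1.5]}' >/dev/null; python3 st.py
python3 -m pendant '{"jaw":[-1,-1],"travel":[[0,0,0],[0,0,0]],"roll":[1,2]}' >/dev/null; python3 st.py
python3 -m pendant '{"jaw":[-1,-1],"travel":[[0,0,0],[0,0,0]],"roll":[1,2]}' >/dev/null; python3 st.py
```

```text
F [ 2.94  2.86 -4.02] T [ 0.671 -0.647  0.428] pos [0.4848 0.1766 0.2791] yaw 164.96 j6 -1.176
F [ 4.09  2.94 -2.96] T [ 0.614 -0.637  0.422] pos [0.4846 0.1765 0.2791] yaw 162.92 j6 -1.140
F [ 3.56  1.83 -2.87] T [ 0.548 -0.628  0.429] pos [0.4844 0.1764 0.2791] yaw 160.92 j6 -1.105
```

```bash
python3 -m pendant '{"jaw":[-1,-1],"travel":[[-0.04,0.02,-0.01],[-0.04,0.02,-0.01]],"roll":[1,2]}' >/dev/null; python3 st.py
python3 -m pendant '{"jaw":[-1,-1],"travel":[[0,0,0],[0,0,0]],"roll":[1,2]}' >/dev/null; python3 st.py
```

```text
F [ 1.65  1.48 -1.59] T [ 0.46  -0.442  0.332] pos [0.4846 0.1764 0.2791] yaw 158.91 j6 -1.070
F [ 0.58  1.34 -0.88] T [ 0.349 -0.206  0.324] pos [0.4845 0.1764 0.2791] yaw 156.92 j6 -1.035
```

```bash
python3 -m pendant '{"jaw":[-1,-1],"travel":[[0,0,0],[0,0,0]],"roll":[1,2]}' >/dev/null; python3 st.py
```

```text
F [-0.    1.1   1.05] T [ 0.342 -0.056  0.276] pos [0.4845 0.1764 0.2791] yaw 154.92 j6 -1.000
```

```bash
python3 -m pendant '{"jaw":[-1,-1],"travel":[[0,0,-0.04],[0,0,-0.04]],"roll":[1,2]}' >/dev/null; python3 st.py
python3 -m pendant '{"jaw":[-1,-1],"travel":[[0,0,-0.01],[0,0,-0.01]],"roll":[1,2]}' >/dev/null; python3 st.py
```

```text
F [-0.35 -0.01 -3.23] T [ 0.3   -0.15   0.395] pos [0.4845 0.1764 0.2791] yaw 152.93 j6 -0.965
F [ 0.28 -0.24 -5.73] T [ 0.259 -0.22   0.469] pos [0.4845 0.1764 0.2791] yaw 150.93 j6 -0.931
```

```bash
python3 -m pendant '{"jaw":[-1,-1],"travel":[[0,0,-0.01],[0,0,-0.01]],"roll":[1,2]}' >/dev/null; python3 st.py
```

```text
F [-0.44  0.29 -7.38] T [ 0.254 -0.176  0.552] pos [0.4845 0.1764 0.2792] yaw 148.93 j6 -0.896
```

```bash
python3 -m pendant '{"jaw":[-1,-1],"travel":[[0,0,0],[0,0,0]],"roll":[1,2]}' >/dev/null; python3 st.py
```

```text
F [-0.17 -0.1  -8.03] T [ 0.134 -0.188  0.542] pos [0.4845 0.1764 0.2793] yaw 146.93 j6 -0.861
```

Turned 40.6° so far. The pull is a bit high, so I'll ease it slightly and go on.

```bash
python3 -m pendant '{"jaw":[-1,-1],"travel":[[0,0,0.03],[0,0,0.03]],"roll":[1,2]}' >/dev/null; python3 st.py
```

```text
F [-2.1   0.21 -5.1 ] T [0.087 0.104 0.412] pos [0.4845 0.1764 0.2794] yaw 144.91 j6 -0.826
```

```bash
python3 -m pendant '{"jaw":[-1,-1],"travel":[[0,0,0],[0,0,0]],"roll":[1,2]}' >/dev/null; python3 st.py
```

```text
F [-2.55 -0.39 -1.96] T [-0.08   0.361  0.332] pos [0.4846 0.1764 0.2796] yaw 142.91 j6 -0.791
```

```bash
python3 -m pendant '{"jaw":[-1,-1],"travel":[[0,0,0],[0,0,0]],"roll":[1,2]}' >/dev/null; python3 st.py
```

```text
F [-4.09  0.15  7.05] T [-0.137  0.948  0.066] pos [0.485  0.1765 0.2807] yaw 140.88 j6 -0.755
```

That's the slot: the torque fell to 0.07 N m, Fz went to +7 N and the hand rose. I'll go 1.5° further in and lift gently.

```bash
python3 -m pendant '{"jaw":[-1,-1,-1,-1],"travel":[[0.03,0,0],[0.03,0,0],[0.03,0,-0.1],[0.03,0,-0.2]],"roll":[1,1.5,1.5,1.5]}' >/dev/null; python3 st.py
```

```text
F [-2.11  0.1   2.88] T [0.153 0.427 0.214] pos [0.4852 0.1768 0.2825] yaw 139.46 j6 -0.730
```

```bash
python3 -m pendant '{"jaw":[-1,-1,-1,-1],"travel":[[0,0,-0.1],[0,0,-0.2],[0,0,-0.3],[0,0,-0.3]],"roll":[0,0,0,0]}' >/dev/null; python3 st.py
```

```text
F [ 3.2   2.88 -4.4 ] T [ 0.508 -0.625  0.158] pos [0.4852 0.1769 0.2842] yaw 139.48 j6 -0.731
```

```bash
python3 -m pendant '{"jaw":[-1,-1,-1],"travel":[[-0.02,-0.03,-0.1],[-0.02,-0.03,-0.2],[-0.02,-0.03,-0.3]],"roll":[0,0,0]}' >/dev/null; python3 st.py
```

```text
F [ 3.72  3.49 -7.21] T [ 0.958 -0.785  0.226] pos [0.485  0.1768 0.2869] yaw 139.48 j6 -0.732
```

```bash
python3 -m pendant '{"jaw":[-1,-1,-1,-1],"travel":[[0,0,-0.1],[0,0,-0.2],[0,0,-0.3],[0,0,-0.4]],"roll":[0,0,0,0]}' >/dev/null; python3 st.py
```

```text
F [-0.21 -0.68 -3.86] T [-0.043  0.033 -0.005] pos [0.4842 0.1763 0.2908] yaw 139.49 j6 -0.731
```

```bash
python3 -m pendant '{"jaw":[-1,-1,-1,-1,-1,-1,-1,-1],"travel":[[0,0,-0.5],[0,0,-1.5],[0,0,-3],[0,0,-4.5],[0,0,-6],[0,0,-7],[0,0,-8],[0,0,-8]],"roll":[0,0,0,0,0,0,0,0]}' ; python3 st.py
```

```text
t: 12.15
tcp_pos: [0.4848, 0.1763, 0.373]
tcp_rot: [[-0.76, 0.649, 0.003], [0.649, 0.76, 0.0], [-0.002, 0.002, -1.0]]
contact_force: [1.4, -0.1, -2.7]
grip_width: 0.0145
F [ 1.39 -0.14 -2.75] T [ 0.001 -0.006 -0.001] pos [0.4848 0.1763 0.373 ] yaw 139.50 j6 -0.731
```

```bash
python3 -m pendant '{"jaw":[-1,-1,-1,-1,-1,-1,-1,-1],"travel":[[-1,-1,0],[-3,-3,0],[-5,-5,0],[-7,-7,0],[-9,-9,0],[-11,-11,0],[-12,-12,0],[-12.4,-12.7,0]],"roll":[0,0,0,0,0,0,0,0]}' >/dev/null; python3 st.py
python3 - <<'E'
from h import *
grab('wrist','w2.png')
f=grab('scene','s2.png')
E
```

```text
F [ 0.03  0.04 -2.93] T [ 0.078  0.014 -0.017] pos [ 0.4963 -0.0024  0.3707] yaw 139.38 j6 -1.092
```

View pics/w2.png

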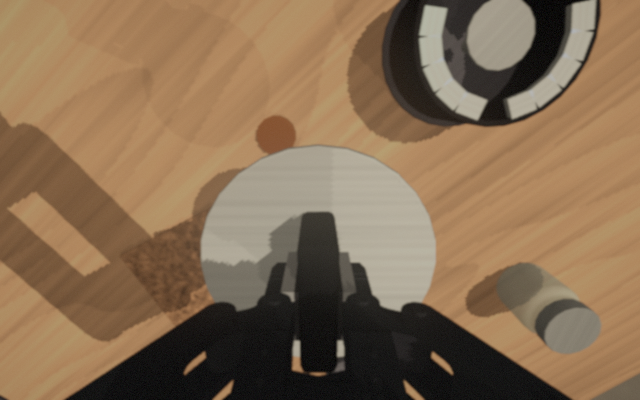

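Run:
```python
from h import *
f=grab('wrist'); im=f['color'].astype(int); s=status.get_state(); zt=s['tcp_pos'][2]-.2011+.02
x0,y0,x1,y1=190,135,450,260
sub=im[y0:y1,x0:x1]; m=((sub.min(2)>95)&(sub.max(2)-sub.min(2)<45)).astype(np.uint8)
c=max(cv2.findContours(m,cv2.RETR_EXTERNAL,cv2.CHAIN_APPROX_NONE)[0],key=cv2.contourArea)
h=cv2.convexHull(c)[:,0]+[x0,y0]; h=h[(h[:,1]<255)]
P=np.array([onz(f,u,v,zt)[:2] for u,v in h]); A=np.c_[2*P,np.ones(len(P))]; q=np.linalg.lstsq(A,(P**2).sum(1),rcond=None)[0]
R=np.array(s['tcp_rot']); t=np.array([.5075,-.178]); 
print('lid',q[:2],np.sqrt(q[2]+q[0]**2+q[1]**2),'tcp',s['tcp_pos'])
print('travel cm from tcp',100*R[:2,:2].T@(t-s['tcp_pos'][:2]),'from lid',100*R[:2,:2].T@(t-q[:2]))
```

```text
lid [ 0.49500424 -0.00099543] 0.059690370409731575 tcp [ 0.49606001 -0.00073443  0.37106872]
travel cm from tcp [-12.39230879 -12.72674638] from lid [-12.45557069 -12.63828301]
```

```bash
python3 -m pendant '{"jaw":[-1,-1,-1,-1,-1,-1,-1,-1],"travel":[[-1,-1,0],[-3,-3,0],[-5,-5,0],[-7,-7,0],[-9,-9,0],[-11,-11,0],[-12,-12,0],[-12.4,-12.7,0]],"roll":[0,0,0,0,0,0,0,0]}' >/dev/null
python3 -m pendant '{"jaw":[-1,-1,-1,-1,-1,-1,-1,-1],"travel":[[0,0,1],[0,0,3],[0,0,5.5],[0,0,8],[0,0,10],[0,0,11.5],[0,0,12.5],[0,0,12.5]],"roll":[0,0,0,0,0,0,0,0]}' >/dev/null;python3 st.py
python3 - <<'E'
from h import *
a=grab('scene')['color'][150:290,130:300]; b=grab('side')['color'][260:400,265:435]
cv2.imwrite('pics/p3.png',cv2.resize(np.hstack([a,b])[:,:,::-1],None,fx=2.3,fy=2.3))
E
```

```text
F [ 0.72  0.86 -4.29] T [0.053 0.057 0.016] pos [ 0.5075 -0.1765  0.2447] yaw 139.56 j6 -1.408
```

View pics/p3.png

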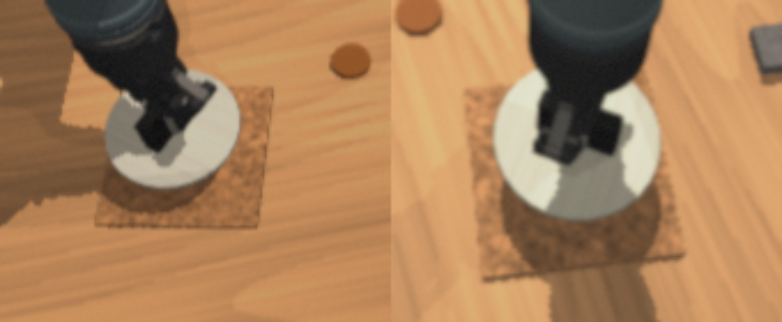

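The view shows the lid held level about 4 cm over the pad; its offset toward the far edge fits parallax. I'll lower it.

```bash
python3 -m pendant '{"jaw":[-1,-1,-1,-1,-1,-1,-1],"travel":[[0,-0.1,1],[0,-0.1,2],[0,-0.1,2.7],[0,-0.1,3.1],[0,-0.1,3.4],[0,-0.1,3.5],[0,-0.1,3.5]],"roll":[0,0,0,0,0,0,0]}' >/dev/null;python3 st.py
```

```text
F [-0.3  -0.19 -3.37] T [0.031 0.035 0.016] pos [ 0.5075 -0.1787  0.2114] yaw 139.50 j6 -1.410
```

```bash
python3 -m pendant '{"jaw":[-1,-1,-1],"travel":[[0,0,0.1],[0,0,0.2],[0,0,0.2]],"roll":[0,0,0]}' >/dev/null;python3 st.py
```

```text
F [-0.09 -0.38 -3.27] T [-0.007  0.005 -0.01 ] pos [ 0.5075 -0.1786  0.2094] yaw 139.50 j6 -1.410
```

```bash
python3 -m pendant '{"jaw":[-1,-1,-1],"travel":[[0,0,0.1],[0,0,0.2],[0,0,0.2]],"roll":[0,0,0]}' >/dev/null;python3 st.py
```

```text
F [-0.22  0.58 -3.4 ] T [ 0.062 -0.005  0.003] pos [ 0.5074 -0.1786  0.2073] yaw 139.50 j6 -1.410
```

```bash
python3 -m pendant '{"jaw":[-1,-1],"travel":[[0,0,0.05],[0,0,0.05]],"roll":[0,0]}' >/dev/null;python3 st.py
```

```text
F [-0.34 -0.44 -0.55] T [0.041 0.112 0.036] pos [ 0.5075 -0.1786  0.2071] yaw 139.51 j6 -1.410
```

Contact. I'll seat it slightly, release, then go up.

```bash
python3 -m pendant '{"jaw":[-1,-1],"travel":[[0,0,0.05],[0,0,0.05]],"roll":[0,0]}' >/dev/null;python3 st.py
python3 -m pendant '{"jaw":[-0.5,-0.2,0.2,0.5,0.8,1,1,1],"travel":[[0,0,0],[0,0,0],[0,0,0],[0,0,0],[0,0,0],[0,0,0],[0,0,0],[0,0,0]],"roll":[0,0,0,0,0,0,0,0]}'
python3 -m pendant '{"jaw":[1,1,1,1,1,1,1,1],"travel":[[0,0,-1],[0,0,-3],[0,0,-5],[0,0,-8],[0,0,-11],[0,0,-14],[0,0,-17],[0,0,-17]],"roll":[0,0,0,0,0,0,0,0]}'
python3 -m pendant '{"jaw":[1,1,1,1,1],"travel":[[4,4,0],[8,8,0],[12,12,0],[15,15,0],[15,15,0]],"roll":[0,0,0,0,0]}'
python3 - <<'E'
from h import *
fs=[grab('scene','s9.png'),grab('side','d9.png')]
a=fs[0]['color'][150:290,130:300]; b=fs[1]['color'][260:400,265:435]
cv2.imwrite('pics/p4.png',cv2.resize(np.hstack([a,b])[:,:,::-1],None,fx=2.3,fy=2.3))
for f,(x0,y0,x1,y1) in zip(fs,[(150,160,280,270),(285,260,405,390)]):
    sub=f['color'][y0:y1,x0:x1].astype(int); m=((sub.min(2)>105)&(sub.max(2)-sub.min(2)<55)).astype(np.uint8)
    c=max(cv2.findContours(m,cv2.RETR_EXTERNAL,cv2.CHAIN_APPROX_NONE)[0],key=cv2.contourArea)
    P=np.array([onz(f,u,v,.026)[:2] for u,v in cv2.convexHull(c)[:,0]+[x0,y0]]); print(cv2.minEnclosingCircle(P.astype(np.float32)))
E
```

```text
F [-3.09  0.18  4.41] T [ 0.257  0.385 -0.039] pos [ 0.5075 -0.1787  0.207 ] yaw 139.50 j6 -1.410
t: 17.3
tcp_pos: [0.5075, -0.1786, 0.2064]
tcp_rot: [[-0.76, 0.649, -0.0], [0.649, 0.76, 0.0], [0.0, -0.0, -1.0]]
contact_force: [-0.0, -0.0, -0.5]
grip_width: 0.0856
t: 18.1
tcp_pos: [0.5084, -0.1791, 0.3819]
tcp_rot: [[-0.76, 0.649, 0.008], [0.649, 0.76, -0.005], [-0.009, 0.002, -1.0]]
contact_force: [0.5, -1.2, 0.3]
grip_width: 0.0852
t: 18.6
tcp_pos: [0.4894, 0.0369, 0.3763]
tcp_rot: [[-0.763, 0.646, -0.001], [0.646, 0.763, 0.002], [0.002, 0.001, -1.0]]
contact_force: [0.0, 0.6, 0.0]
grip_width: 0.0854
((0.5098432898521423, -0.17914775013923645), 0.060575518757104874)
((0.507459819316864, -0.18004679679870605), 0.06079407408833504)
```

View pics/p4.png

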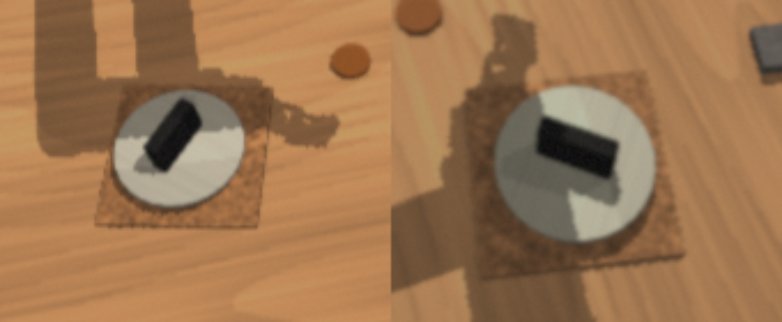

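View pics/s9.png

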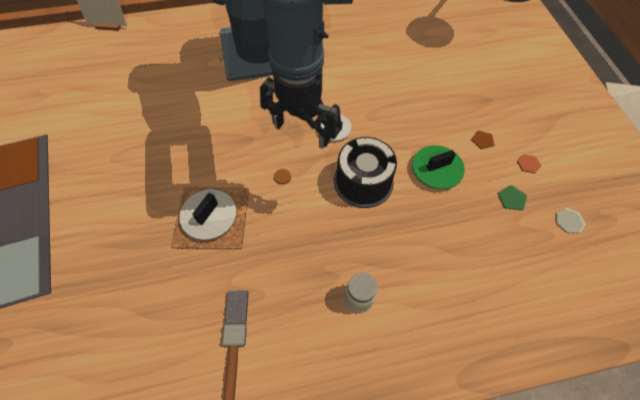

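The lid lies flat on the pad, knob up, centred at about (208,215) in the scene view. Its measured centre is (0.509,-0.179) against the pad's (0.5075,-0.178). The bystanders haven't moved.

```bash
python3 -c "
from h import *
print(status.get_state()['t'],job.sign_off())"
```

```text
the job is handed in; nothing more can be done
18.7 None
```

The drum is open and the lid lies flat, knob up, in the middle of the cork pad. It is released, and I handed the job in at 18.7 s.

- **Finding the slots:** I turned the lid clockwise about 47° by its knob. There the rub torque fell to 0.07 N m and the spring pushed up with about 7 N. I went 1.5° further in and lifted, with at most about 7 N of pull at the readings.
- **Placing:** I carried the lid to the pad and lowered it until it touched, seating it with about 4 N before opening the gripper.
- **Last checks:** two camera views put the lid's centre at (0.510, -0.179) and (0.507, -0.180). The pad's centre measured (0.5075, -0.178), so they agree within about 3 mm. The jar, brush, roundel and the other lids look unmoved, and the gripper is clear of everything.

**Pull outside the range:** early in the turn, before the slots, the upward pull reached about 16 N. That is above the suggested 3–6 N but below the 20 N that counts as forcing. I eased it, and for the rest of the turn it stayed between about 0 and 8 N, so it was often outside that range.

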